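Unbolt a steel hatch and hold its heavy flap up with the lift lever

ROBOT

A 6-joint arm with a two-finger parallel gripper is mounted at the origin on a cart in front of the work surface, level with it; the furniture and walls round the work are solid. World frame = base frame: x ahead of the robot, y to its left, z up, the work surface at z = 0. Lengths are in mm, angles in rad, forces in N, time in s.
With the tool pointing down it reaches from about 150 to 775 mm from the base axis. Payload 6.1 kg.
Tool frame: the origin (TCP) lies at the centre of the arm's flange, where the gripper is bolted on; the fingertips stand manip.nose_length ahead of it and the grasp point (between the pads) lies 155 mm ahead of it (manip.nose_length is the distance from the TCP to the fingertips, in mm); z points along the fingers, y is the line along which they close (so a half turn about z gives the same grasp; the last joint's range is limited). The gripper opens to 85 mm and grips with 20 to 120 N. Pads are 22 mm wide; open, the fingers measure 114 mm over their backs; the gripper's body (76 mm by 85 mm) begins 54 mm behind the grasp point. The pads swing forward as they close: fully open they stand 13 mm farther back than shut.
Start: joints at [1.152, 0.126, -0.04, 1.405, 0, 1.571], TCP at [213.491, 479.615, 404.695] pointing down, gripper open.
Joint ranges: [-2.72, 2.72], [-0.95, 1.95], [-1.27, 1.35], [-1.78, 2.02], [-1.46, 1.47], [-3.14, 3.14]. Speed limits (rad/s): [2.39, 2.39, 3.01, 3.14, 3.14, 3.14].

INTERFACE

Orientations are given as a unit quaternion [x, y, z, w].
In Python, from rig import manip, read_camera, camera_info, workorder, recognise, place_of gives the robot as it stands.
- The arm moves only by the shell command python3 -m pendant 'ROWS' [FORCE]. ROWS is text: rows parted by semicolons, each of 5 numbers parted by spaces: the closure, from 0 (fully open) to 1 (shut), then the shift along the tool's x, y, z in mm, then the turn about the tool's z in degrees. In form: grip dx dy dz yaw; .... A call has 1 to 20 rows; each row is the pose to reach, as a shift and turn from the pose commanded when the call began, along the tool's axes at that moment; what a row does not reach only later rows make up. A row lasts 1/12 s, in which the tool goes at most 41.7 mm and 7.16 degrees, less where a joint would pass 70% of its speed; a pose out of reach is approached as far as the arm can. A call with a gripper value outside its range is refused whole. The fingers move at their own pace and stop on an object; FORCE is the grip in N (left out, the last holds). Time passes only in rows, so rows that repeat a pose let the fingers close. It gives the time, the measured TCP pose, the force, the opening and the grip force at its end, in the units of the state.
- manip.sense(): the state, without advancing time (a new reading comes with each control period).
- read_camera(name): name is "scene" or "top" or "wrist"; returns (picture, depth): 420x560x3 uint8, red, green, blue; 420x560 float32, mm along the optical axis (not along the pixel's ray), 0 where there is no reading.
- camera_info(name): a dict with "mtx" (3x3 intrinsics, pixels), "pose" (4x4, takes a point from camera to world coordinates). Camera axes: x right, y down, z forward; pixel columns grow to the right and rows downward; lengths in mm; the calibration is good to about 2 mm. The wrist camera is an equidistant fisheye: a pixel r from the principal point sees the ray r / f radians off the axis. A picture is of the moment at which its call begins: read the wrist's pose just before it. camera_info takes no time and is no camera call; for the wrist camera it gives the pose at the moment of the call.
- workorder.sign_off(): hands the job in; it is judged then, once.
Trained networks look in the newest picture that a camera, given by its name, has taken for a name from the list of things; names that differ only in an ending like _2 or _b are one class to them, and where a whole thing is asked for, a point or a joint stands for the part that bears it (a point fixed in the world has none). Each returns a list of dicts, best first, with "p" (0 to 1); they miss things now and then, are a little off and sometimes report something else, mostly with a low value. They report only what shows in the picture. A call takes as long as a camera call.
- recognise(camera, target): "centre" ([column, row] in pixels, amid what is visible of it).
- place_of(camera, target): "centre" ([column, row] in pixels: a listed point, or the origin of a listed thing).
The state is a dict: "time": time; "q": joint angles; "qd": joint speeds; "tau": joint torques, N m; "eef_pos": TCP position; "orientation": TCP orientation; "wrist_force": force on the tool from outside, world axes, zero at the start; "torque": the same for the moment, N m; "gripper_width": opening from 0.0 (shut) to 1.0 (fully open); "finger_force": force on a finger pad.
Only numpy, scipy, OpenCV 4.12 (cv2) and the standard library are available. Lean on these libraries where they do the work, as an engineer would, in place of code of your own. Each camera call takes 0.05 s, during which the arm holds its last target. There are 200 camera calls.

TASK

Push the slide bolt on the side of the steel box right back so that it no longer holds the heavy flap, then press down the long end of the lift lever until the lever rests on its rubber stop and the flap is raised. Finish while still holding the lever down, so that I can reach the hex keys inside; raise the flap only with the lever, leave the lever in its saddle, and leave the tape roll, the tin and the wood block beside it where they are.

Things in the scene. Friction and masses are not known exactly. Their poses are not given: they have to be found in the camera images.
- hatch: Fixed unit: grey open-topped steel box 135x170x80 mm, lever saddle and rubber stop. Origin on the bench under the saddle; own x points from saddle to box (box at x 100 to 235 mm, y -85 to 85), z up, bolt on its +y side. Saddle: two cheeks 26 to 40 mm either side of the x axis, 111 mm high, slots open upward. Rubber stop at x = -130 mm, 45 mm high, under the lever's long arm.
- flap (a joint): Opening angle of the heavy flap: 3 kg steel plate 128x172x10 mm on the box, top face 91 mm above the bench, two low ribs on it reach 101 mm; hinged at hatch x = 228 mm, with a 50 mm wide tongue reaching toward the saddle. 0 shut, about 0.28 rad when the lever rests on its stop. It falls shut by itself.
- flap_toe (a point): Middle of the upper edge of the free end of the flap's tongue, 170 mm from the hinge.
- bolt (a joint): Travel of the slide bolt: 0 to 0.005 shot over the flap's edge, 0.036 m fully drawn; it moves along the hatch's +y, away from the flap, and clears the flap from 0.023. It stays where it is left and takes about 1.5 to 3 N to push. While it is shot it blocks the flap.
- bolt_knob (a point): Point on the axis of the bolt's upright round knob (12 mm thick, ball top 15 mm), 129 mm above the bench. The knob stands free from 107 to 146 mm above the bench, over two 30 mm wide staples that straddle the bolt 12 mm before and 46 mm behind the shot knob (107 mm high). Push it from the flap's side.
- lever: Loose steel bar lever, 20x12 mm, about 310 mm long, its cross pin (14 mm thick, 92 mm long) resting in the saddle's slots. Origin at the pin's centre; own x along the hatch's x; it tips about y. Short arm: roller 75 mm from the pin under the flap's tongue. Long arm: away from the box, 0.3 rad up at rest, 0.3 rad down on the stop; rises again when let go.
- lever_pad (a point): Top centre of the ribbed press pad (56 mm along the lever, 46 mm wide) on the long arm, 202 mm from the pin (6 mm above the bar's centre line); 157 mm above the bench at rest, 38 mm with the lever on its stop, moving on an arc about the pin. Pressing it down takes 2 to 8 N.
- lever_pin (a point): Centre of the lever's cross pin.
- saddle (a point): Where the pin's centre belongs, in the saddle, 92 mm above the bench.
- tape_mid (a point): Centre of a loose blue roll of tape lying flat, 104 mm across, 24 mm high. Bystander.
- tin_mid (a point): Centre of a loose round tin, 76 mm across, 33 mm high. Bystander.
- block_mid (a point): Centre of a loose drilled wood block, 50x150x48 mm, lying flat, 48 mm high. Bystander.

How it is judged:
By the outcome, as a careful person would: the job done as asked, in the order asked, and still so for the second after the job is handed in, while the arm keeps its last pose, push and grip.
It also fails if it takes over 48 s, if anything falls off the work surface, if the arm or the gripper's body presses on something with over 40 N, if the wrist force passes 120 N, or if a joint passes its speed limit or range.

## Working session

There is one attempt and no reset: what is moved stays moved. The work goes in short steps, Python scripts to look and compute and a shell command to move; the robot and the scene stay as the last step left them, time stands still between calls to the robot, and variables do not carry over. Pictures are saved under pics/ and viewed, at most 10 in all, crops included, and the job is handed in when it is done.

```bash
mkdir -p pics
cat > h.py <<'E'
import numpy as np, cv2
from rig import manip, read_camera, camera_info, workorder, recognise, place_of
def world(cam,uv,depth,z=None):
    i=camera_info(cam);K=np.array(i["mtx"]);P=np.array(i["pose"])
    r=np.linalg.inv(K)@[uv[0],uv[1],1]
    if z is None:
        u,v=int(round(uv[0])),int(round(uv[1]))
        d=depth[max(0,v-2):v+3,max(0,u-2):u+3];d=d[d>0]
        if len(d)==0:return None
        p=r*np.median(d);return P[:3,:3]@p+P[:3,3]
    d=P[:3,:3]@r;return P[:3,3]+d*(z-P[2,3])/d[2]
E
python3 - <<'E'
from h import *
np.set_printoptions(precision=1,suppress=True)
Z=dict(flap_toe=91,bolt_knob=129,lever_pad=157,lever_pin=92,saddle=92,hatch=0,tape_mid=12,tin_mid=16,block_mid=24)
for c in("top","scene"):
    im,d=read_camera(c);cv2.imwrite(f"pics/{c}0.png",im[:,:,::-1]);np.save(c+"d.npy",d)
    for n in Z:
        for o in place_of(c,n)[:2]:
            print(c,n,round(o["p"],2),np.array(o["centre"]),"z-known",world(c,o["centre"],d,Z[n]),"depth",world(c,o["centre"],d))
s=manip.sense();print(s,manip.nose_length)
E
```

```text
top flap_toe 0.84 [266.3 200.2] z-known [624.5  47.   91. ] depth [624.7  47.1  89.2]
top bolt_knob 0.48 [222.9 239.6] z-known [518.2 160.6 129. ] depth [517.8 165.6  92.9]
top bolt_knob 0.3 [329.8 254.8] z-known [ 475.6 -119.9  129. ] depth [ 470.5 -133.1   32.6]
top lever_pad 0.9 [363.  197.6] z-known [ 623.3 -204.7  157. ] depth [ 623.2 -204.5  157.9]
top lever_pin 0.64 [287.2 202. ] z-known [619.  -10.3  92. ] depth [617.9 -10.  105. ]
top lever_pin 0.54 [328.6 254.3] z-known [ 475.  -121.7   92. ] depth [ 472.  -129.6   32.5]
top saddle 0.94 [288.5 201.6] z-known [620.1 -13.9  92. ] depth [618.9 -13.5 105.6]
top hatch 0.9 [285.6 202.7] z-known [624.7  -8.1   0. ] depth [616.1  -5.6 104.2]
top tape_mid 0.71 [315.2 153.5] z-known [770.2 -97.6  12. ] depth [772.7 -98.8   0.2]
top tin_mid 0.61 [330.6 255.2] z-known [ 468.5 -137.6   16. ] depth [ 469.3 -135.4   32.3]
top block_mid 0.82 [409.7 196.4] z-known [ 638.3 -372.6   24. ] depth [ 636.  -364.5   47.3]
scene flap_toe 0.87 [276.3 209.8] z-known [626.2  48.9  91. ] depth [627.4  49.7  90.1]
scene bolt_knob 0.61 [230.  202.4] z-kn
[... 468 characters left out ...]
] depth [ 777.2 -105.     0.1]
scene tin_mid 0.66 [298.2 276.3] z-known [ 469.7 -131.2   16. ] depth [ 452.1 -141.5   32.2]
scene tin_mid 0.47 [340.5 226.5] z-known [ 762.6 -108.    16. ] depth [785.3 -97.4  -0.2]
scene block_mid 0.72 [400.6 275. ] z-known [ 629.2 -367.    24. ] depth [ 597.1 -376.7   49.3]
{'time': 1.0, 'q': array([ 1.2,  0.1, -0. ,  1.4, -0. ,  1.6]), 'qd': array([ 0., -0., -0., -0., -0.,  0.]), 'tau': array([ -0. , -43.6,  35.3,   0. ,  -0. ,  -0. ]), 'eef_pos': array([213.5, 479.6, 404.7]), 'orientation': array([0.2, 1. , 0. , 0. ]), 'wrist_force': array([-0.9, -0.1,  0.5]), 'torque': array([-0., -0., -0.]), 'finger_force': 0.0, 'gripper_width': 0.9989612251566504} 173.4
```

Run:
```python
from h import *
a=cv2.imread("pics/top0.png");b=cv2.imread("pics/scene0.png")
m=np.hstack([cv2.resize(a[130:310,180:440],None,fx=1.5,fy=1.5,interpolation=2),cv2.resize(b[150:330,180:440],None,fx=1.5,fy=1.5,interpolation=2)])
cv2.imwrite("pics/m.png",m)
np.set_printoptions(precision=4,suppress=True)
s=manip.sense();print(s["orientation"],s["q"])
# knob: top-camera depth points z 112..150 near bolt
i=camera_info("top");K=i["mtx"];P=np.array(i["pose"]);d=np.load("topd.npy")
v,u=np.mgrid[:420,:560];r=np.stack([(u-K[0][2])/K[0][0],(v-K[1][2])/K[1][1],np.ones(u.shape)],-1)*d[...,None]
W=r@P[:3,:3].T+P[:3,3]
k=(d>0)&(W[...,2]>112)&(W[...,2]<155)&(abs(W[...,0]-530)<60)&(abs(W[...,1]-150)<70)
print("knob",np.c_[u[k],v[k],W[k]].round(0)[:20])
p=(d>0)&(W[...,2]>85)&(W[...,2]<106)&(W[...,1]>20)&(W[...,1]<300)&(abs(W[...,0]-620)<130)
pts=W[p];print(cv2.minAreaRect(pts[:,:2].astype(np.float32)),pts.min(0),pts.max(0))
print(P.round(2))
```

```text
[0.2079 0.9782 0.     0.    ] [ 1.152   0.1257 -0.0396  1.4054 -0.      1.5708]
knob [[225. 238. 522. 154. 140.]
 [226. 238. 522. 151. 143.]
 [227. 238. 522. 148. 141.]
 [224. 239. 520. 156. 139.]
 [225. 239. 520. 153. 144.]
 [226. 239. 520. 151. 144.]
 [227. 239. 520. 148. 142.]
 [228. 239. 520. 145. 144.]
 [229. 239. 520. 146. 121.]
 [224. 240. 517. 156. 141.]
 [225. 240. 517. 153. 146.]
 [226. 240. 517. 151. 143.]
 [227. 240. 517. 148. 144.]
 [228. 240. 517. 145. 144.]
 [229. 240. 517. 143. 142.]
 [224. 241. 515. 156. 143.]
 [225. 241. 515. 153. 144.]
 [226. 241. 515. 150. 147.]
 [227. 241. 515. 148. 143.]
 [228. 241. 515. 145. 145.]]
((599.3229370117188, 119.72981262207031), (214.31285095214844, 200.3083953857422), 1.4315342903137207) [491.9388  20.325   85.0146] [706.7239 221.5783 105.8007]
[[  -0.01   -1.      0.07  529.15]
 [  -1.      0.01   -0.02   19.65]
 [   0.02   -0.07   -1.   1150.53]
 [   0.      0.      0.      1.  ]]
```

View pics/m.png

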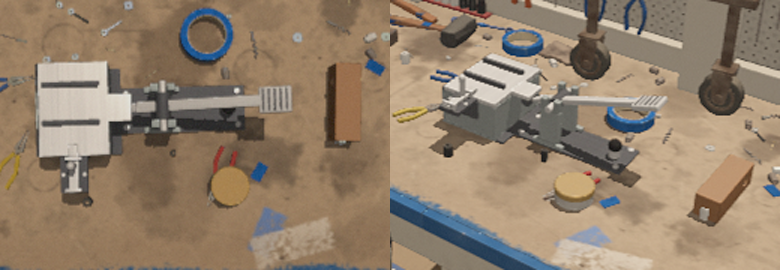

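The composite shows the hatch with its x axis along world +y. The knob is at about (226,240) in the top picture, which is world (517,150). The press pad is at about (363,198), or (623,-205), and the bystanders are clear of the path. I'll approach above the flap with the gripper shut.

```bash
python3 -m pendant '1 -115 -39 19 17; 1 -230 -78 38 33; 1 -345 -117 56 50; 1 -460 -156 75 66; 1 -460 -156 75 66; 1 -460 -156 75 66; 1 -460 -156 75 66; 1 -460 -156 75 66; 1 -460 -156 75 66; 1 -460 -156 75 66; 1 -460 -156 75 66; 1 -460 -156 75 66; 1 -460 -156 75 66; 1 -460 -156 75 66; 1 -460 -156 75 66; 1 -460 -156 75 66; 1 -460 -156 75 66' 40
python3 - <<'E'
from h import *
np.set_printoptions(precision=3,suppress=True)
s=manip.sense();print(s)
im,d=read_camera("wrist");cv2.imwrite("pics/w1.png",im[:,:,::-1])
im,d=read_camera("scene");cv2.imwrite("pics/s1.png",im[:,:,::-1])
E
```

```text
time: 2.42
eef_pos: [569.6, 151.0, 330.3]
orientation: [0.706, 0.708, 0.0, 0.0]
wrist_force: [0.6, -0.0, -0.4]
gripper_width: -0.004
finger_force: 0.0
{'time': 2.4167, 'q': array([ 0.259,  0.256, -0.044,  1.271,  0.   ,  1.828]), 'qd': array([ 0.   , -0.001,  0.002, -0.002, -0.001, -0.001]), 'tau': array([ -0.437, -51.27 ,  34.976,  -0.013,  -0.013,   0.002]), 'eef_pos': array([569.557, 151.04 , 330.254]), 'orientation': array([0.706, 0.708, 0.   , 0.   ]), 'wrist_force': array([ 0.644, -0.003, -0.358]), 'torque': array([ 0.007, -0.016, -0.015]), 'finger_force': 0.0, 'gripper_width': -0.0036532162436784545}
```

Run:
```python
import cv2,numpy as np
a=cv2.imread("pics/w1.png");b=cv2.imread("pics/s1.png")
cv2.imwrite("pics/m1.png",np.hstack([cv2.resize(a,(400,300)),cv2.resize(b[100:280,150:390],(400,300))]))
```

```text
(no output)
```

View pics/m1.png

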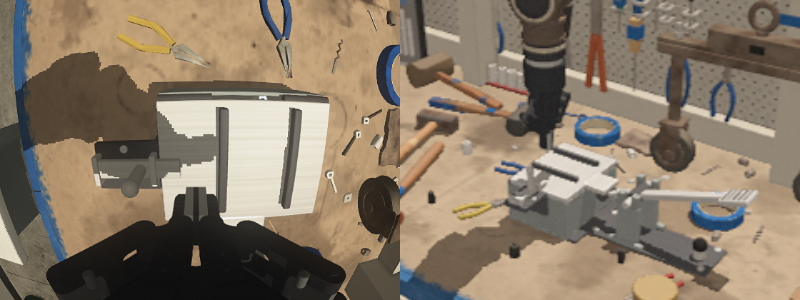

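The fingertips stand over the flap beside the knob, which is to the left at about (130,188) in the left half, in line with them. I'll descend and push.

```bash
python3 -m pendant '1 0 0 21 0; 1 0 0 42 0; 1 0 0 42 0; 1 0 -10 42 0; 1 0 -20 42 0; 1 0 -26 42 0; 1 0 -32 42 0; 1 0 -38 42 0; 1 0 -43 42 0; 1 0 -48 42 0; 1 0 -48 42 0'
```

```text
time: 3.43
eef_pos: [521.5, 150.0, 288.2]
orientation: [0.707, 0.707, 0.0, 0.0]
wrist_force: [0.7, -0.2, 0.5]
gripper_width: 0.005
finger_force: 0.0
```

Run:
```python
from h import *
im,d=read_camera("wrist");b,d2=read_camera("scene")
print(place_of("scene","bolt_knob"),[world("scene",o["centre"],d2,129) for o in place_of("scene","bolt_knob")])
cv2.imwrite("pics/m2.png",np.hstack([cv2.resize(im[180:380,80:360,::-1],(420,300)),cv2.resize(b[150:260,190:310,::-1],(330,300))]))
```

```text
[{'centre': [226.0, 206.2], 'p': 0.72}] [array([504.95701762, 147.46497229, 129.        ])]
```

View pics/m2.png

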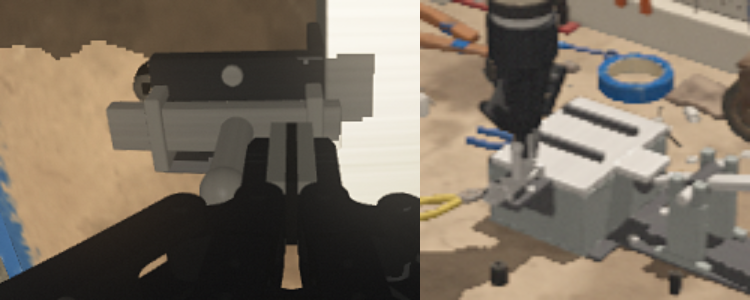

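The knob (about (228,150)) is against the finger's back and has already slid toward the rear staple. I'll keep pushing.

```bash
python3 -m pendant '1 0 -5 0 0; 1 0 -10 0 0; 1 0 -14 0 0; 1 0 -17 0 0; 1 0 -17 0 0'; python3 -m pendant '1 0 -2 0 0; 1 0 -3 0 0; 1 0 -3 0 0'; python3 -m pendant '1 0 -2 0 0; 1 0 -3 0 0; 1 0 -3 0 0'
```

```text
time: 4.05
eef_pos: [504.5, 150.0, 287.7]
orientation: [0.707, 0.707, -0.0, -0.0]
wrist_force: [0.9, -0.1, 0.7]
gripper_width: -0.001
finger_force: 0.0
time: 4.3
eef_pos: [502.2, 150.0, 287.8]
orientation: [0.707, 0.707, 0.0, 0.0]
wrist_force: [0.8, -0.1, -1.0]
gripper_width: -0.0
finger_force: 0.4
time: 4.55
eef_pos: [500.9, 150.1, 288.0]
orientation: [0.707, 0.707, 0.002, 0.002]
wrist_force: [10.3, -0.8, -5.3]
gripper_width: -0.001
finger_force: 4.8
```

The force has risen to 10 N at TCP x = 501, so the bolt is at its end stop. I'll release it, rise and go over to the press pad.

```bash
python3 -m pendant '1 0 8 0 0; 1 0 8 -40 0; 1 0 8 -80 0; 1 -40 20 -80 0; 1 -80 35 -80 0; 1 -120 50 -80 0; 1 -160 65 -80 0; 1 -200 80 -80 0; 1 -240 95 -80 0; 1 -280 110 -80 0; 1 -320 120 -80 0; 1 -356 125 -80 0; 1 -356 125 -80 0; 1 -356 125 -80 0; 1 -356 125 -80 0'
python3 - <<'E'
from h import *
im,d=read_camera("wrist");b,d2=read_camera("scene");t,d3=read_camera("top")
for c,n,z in(("scene","bolt_knob",129),("top","bolt_knob",129),("scene","lever_pad",157),("scene","lever_pin",92)):
    print(c,n,[(round(o["p"],2),world(c,o["centre"],None,z).round(1)) for o in place_of(c,n)])
print(place_of("wrist","lever_pad"))
cv2.imwrite("pics/m3.png",np.hstack([cv2.resize(im[:,:,::-1],(400,300)),cv2.resize(b[130:300,190:417,::-1],(400,300))]))
E
```

```text
time: 5.8
eef_pos: [624.2, -206.2, 367.1]
orientation: [0.707, 0.707, -0.0, -0.001]
wrist_force: [-0.4, 0.5, -0.8]
gripper_width: -0.005
finger_force: 0.0
scene bolt_knob [(0.74, array([482.6, 151.3, 129. ]))]
top bolt_knob [(0.7, array([482.5, 144.1, 129. ]))]
scene lever_pad [(0.9, array([ 638.5, -202.9,  157. ]))]
scene lever_pin [(0.72, array([634.5,  -4.9,  92. ]))]
[{'centre': [282.4, 244.9], 'p': 0.59}]
```

View pics/m3.png

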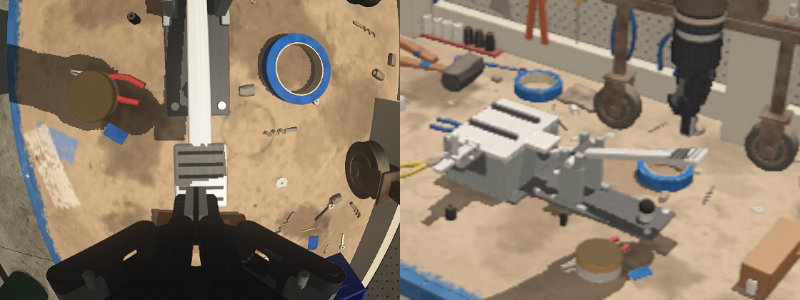

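The knob is now at x = 482, so the bolt is drawn. The pad at about (200,175) lies under the tips. I'll press along the arc.

```bash
python3 -m pendant '1 0 0 20 0; 1 0 0 33 0; 1 0 0 38 0; 1 -1 0 43 0; 1 -3 0 50 0; 1 -5 0 57 0; 1 -6 0 64 0; 1 -6 0 64 0'
python3 -m pendant '1 -1 0 8 0; 1 -3 0 16 0; 1 -4 0 24 0; 1 -4 0 32 0; 1 -4 0 40 0; 1 -4 0 40 0'
```

```text
time: 6.87
eef_pos: [624.4, -212.5, 302.5]
orientation: [0.707, 0.707, -0.0, 0.0]
wrist_force: [1.0, -1.5, 5.0]
gripper_width: -0.001
finger_force: 1.9
time: 7.37
eef_pos: [624.3, -216.1, 261.9]
orientation: [0.707, 0.707, -0.0, -0.0]
wrist_force: [0.7, -0.6, 3.0]
gripper_width: 0.0
finger_force: 1.6
```

Run:
```python
from h import *
im,d=read_camera("wrist");b,d2=read_camera("scene")
cv2.imwrite("pics/m4.png",np.hstack([cv2.resize(im[:,:,::-1],(400,300)),cv2.resize(b[130:300,190:417,::-1],(400,300))]))
```

```text
(no output)
```

View pics/m4.png

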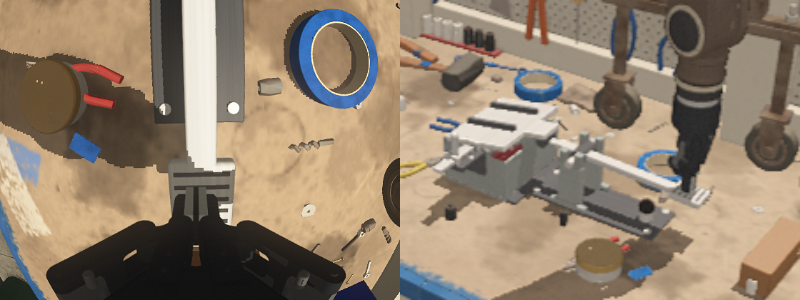

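The flap is lifting, the tips are on the pad and the lever is in its saddle. I'll continue down to the stop.

```bash
python3 -m pendant '1 0 0 8 0; 1 1 0 16 0; 1 2 0 24 0; 1 4 0 32 0; 1 6 0 40 0; 1 7 0 46 0; 1 7 0 46 0'; python3 -m pendant '1 0 0 2 0; 1 0 0 4 0; 1 0 0 4 0; 1 0 0 4 0'
```

```text
time: 8.05
eef_pos: [624.2, -209.1, 216.7]
orientation: [0.707, 0.707, -0.0, -0.0]
wrist_force: [0.8, -2.5, 1.9]
gripper_width: 0.002
finger_force: 1.4
time: 8.38
eef_pos: [624.3, -208.7, 213.9]
orientation: [0.707, 0.707, 0.0, -0.0]
wrist_force: [-0.3, -0.1, 3.4]
gripper_width: 0.0
finger_force: 1.8
```

```bash
python3 -m pendant '1 0 0 1 0; 1 0 0 2 0; 1 0 0 2 0; 1 0 0 2 0'; python3 -m pendant '1 0 0 1 0; 1 0 0 2 0; 1 0 0 2 0; 1 0 0 2 0'
```

```text
time: 8.72
eef_pos: [624.3, -208.6, 213.1]
orientation: [0.707, 0.707, 0.001, 0.0]
wrist_force: [-2.1, 1.3, 10.2]
gripper_width: -0.0
finger_force: 5.0
time: 9.05
eef_pos: [624.3, -208.5, 212.7]
orientation: [0.707, 0.707, 0.001, 0.001]
wrist_force: [-5.9, 2.1, 19.4]
gripper_width: -0.001
finger_force: 8.8
```

```bash
python3 -m pendant '1 0 0 0 0; 1 0 0 0 0; 1 0 0 0 0; 1 0 0 0 0; 1 0 0 0 0; 1 0 0 0 0; 1 0 0 0 0; 1 0 0 0 0'
python3 - <<'E'
from h import *
im,d=read_camera("wrist");b,d2=read_camera("scene");t,d3=read_camera("top")
for c,n,z in(("scene","bolt_knob",129),("scene","lever_pin",92),("top","lever_pin",92),("scene","flap_toe",138),("top","flap_toe",138),("top","tape_mid",12),("top","tin_mid",16),("top","block_mid",24)):
    print(c,n,[(round(o["p"],2),world(c,o["centre"],d2,z).round(1),world(c,o["centre"],d2 if c=="scene" else d3)) for o in place_of(c,n)[:1]])
cv2.imwrite("pics/m5.png",np.hstack([cv2.resize(im[:,:,::-1],(300,225)),cv2.resize(b[150:300,200:400,::-1],(500,375))[75:300]]))
E
```

```text
time: 9.72
eef_pos: [624.3, -208.5, 212.7]
orientation: [0.707, 0.707, 0.001, 0.001]
wrist_force: [-5.9, 2.5, 18.9]
gripper_width: 0.002
finger_force: 8.8
scene bolt_knob [(0.56, array([475. , 143.6, 129. ]), array([477.3575234 , 145.6212063 , 127.13089614]))]
scene lever_pin [(0.6, array([620.5,  -9.9,  92. ]), array([600.21583236, -22.27148736, 106.83974666]))]
top lever_pin [(0.96, array([632.8, -12.7,  92. ]), array([631.56317186, -12.29293464, 104.25076666]))]
scene flap_toe [(0.68, array([636.2,  66.1, 138. ]), array([641.77271958,  69.77307756, 134.19455295]))]
top flap_toe [(0.91, array([628.2,  52. , 138. ]), array([629.55633336,  52.4665494 , 124.65024886]))]
top tape_mid [(0.57, array([781.3, -95.7,  12. ]), array([784.17227445, -96.98226216,  -0.80440688]))]
top tin_mid [(0.81, array([ 461.2, -136.9,   16. ]), array([ 462.2095105 , -134.62571947,   32.67875338]))]
top block_mid []
```

View pics/m5.png

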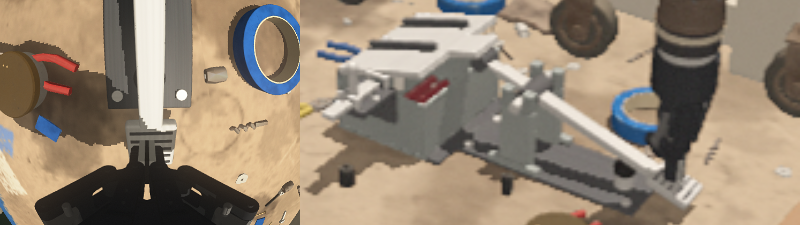

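The lever lies on the black stop at about (625,170), the flap is raised with the red key tray visible, and the pin is in the saddle. The hold is steady at 19 N.

```bash
python3 -c "
from rig import workorder
print(workorder.sign_off())"
```

```text
the job is handed in; nothing more can be done
None
```

I pushed the bolt back to its end stop, then pressed the lever down onto its rubber stop. The flap is raised and the arm is holding the lever down with about 19 N; the lever is still in its saddle, and I did not touch the tape roll, tin or wood block.

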